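# Pick the bracket that matches the sample and tip it under the tray's cover

## Robot

A 6-joint arm with a two-finger parallel gripper is mounted at the origin on a cart in front of the work surface, level with it; the furniture and walls round the work are solid. World frame = base frame: x ahead of the robot, y to its left, z up, the work surface at z = 0. Lengths are in mm, angles in rad, forces in N, time in s.
With the tool pointing down it reaches from about 275 to 1000 mm from the base axis. Payload 8.4 kg.
Tool frame: the origin (TCP) lies at the very end of the fingers, on their centre line; the grasp point (between the pads) lies 19 mm behind it; z points along the fingers, y is the line along which they close (so a half turn about z gives the same grasp; the last joint's range is limited). The gripper opens to 85 mm and grips with 20 to 120 N. Pads are 22 mm wide; open, the fingers measure 114 mm over their backs; the gripper's body (76 mm by 85 mm) begins 54 mm behind the grasp point. The pads swing forward as they close: fully open they stand 13 mm farther back than shut.
Start: joints at [-1.114, 0.353, 1.633, -0, 1.155, -0.002], TCP at [276.794, -560.368, 231.281] pointing down, gripper open.
Joint ranges: [-2.63, 2.63], [-0.92, 2.1], [0.06, 2.66], [-1.3, 4.44], [0, 2.69], [-3.02, 3.02]. Speed limits (rad/s): [2.22, 2.22, 2.79, 3.14, 3.14, 3.14].

## Interface

Orientations are given as [roll, pitch, yaw] about the fixed x, y, z axes, in that order (R = Rz(yaw) Ry(pitch) Rx(roll)).
In Python, from rig import r, vision gives the robot as it stands. The module is installed in compiled form; this text tells all that it offers.
- The arm moves only by the tool play_rows, never from a script. Its argument "steps" is a list of rows, each an object with "delta_pos": the shift along the tool's x, y, z in cm, a list of three; "yaw": the turn about the tool's z in rad; "jaw": the opening in per cent of the stroke, from 0 (shut) to 100 (fully open). A call has exactly 8 rows; each row is the pose to reach, as a shift and turn from the pose commanded when the call began, along the tool's axes at that moment; what a row does not reach only later rows make up. A row lasts 1/10 s, in which the tool goes at most 50 mm and 8.59 degrees, less where a joint would pass 70% of its speed; a pose out of reach is approached as far as the arm can. A call with a gripper value outside its range is refused whole. The fingers move at their own pace and stop on an object; "grip_force" is the grip in N (left out, the last holds). Time passes only in rows, so rows that repeat a pose let the fingers close, or fill a call up. It gives the time, the measured TCP pose, the force, the opening and the grip force at its end, in the units of the state.
- r.sense(): the state, without advancing time (a new reading comes with each control period).
- vision.grab_frame(name): name is "scene" or "top" or "wrist"; returns (picture, depth): 400x640x3 uint8, red, green, blue; 400x640 float32, mm along the optical axis (not along the pixel's ray), 0 where there is no reading.
- vision.calibration(name): a dict with "mtx" (3x3 intrinsics, pixels), "extrinsics" (4x4, takes a point from camera to world coordinates). Camera axes: x right, y down, z forward; pixel columns grow to the right and rows downward; lengths in mm; the calibration is good to about 2 mm. A picture is of the moment at which its call begins: read the wrist's pose just before it. calibration takes no time and is no camera call; for the wrist camera it gives the pose at the moment of the call.
- r.sign_off(): hands the job in; it is judged then, once.
Trained networks look in the newest picture that a camera, given by its name, has taken for a name from the list of things; names that differ only in an ending like _2 or _b are one class to them, and where a whole thing is asked for, a point or a joint stands for the part that bears it (a point fixed in the world has none). Each returns a list of dicts, best first, with "conf" (0 to 1); they miss things now and then, are a little off and sometimes report something else, mostly with a low value. They report only what shows in the picture. A call takes as long as a camera call.
- vision.cut_out(camera, thing): "region" (400x640 bool, what is visible of it) and "uv" ([column, row] in pixels, amid what is visible of it).
- vision.landmark_of(camera, thing): "uv" ([column, row] in pixels: a listed point, or the origin of a listed thing).
The state is a dict: "clock": time; "qpos": joint angles; "qvel": joint speeds; "joint_efforts": joint torques, N m; "eef_pos": TCP position; "tcp_rot": TCP orientation; "contact_force": force on the tool from outside, world axes, zero at the start; "wrist_torque": the same for the moment, N m; "opening": opening from 0.0 (shut) to 1.0 (fully open); "grasp_force": force on a finger pad.
Only numpy, scipy, OpenCV 4.12 (cv2) and the standard library are available. Lean on these libraries where they do the work, as an engineer would, in place of code of your own. Each camera call takes 0.05 s, during which the arm holds its last target. There are 200 camera calls.

## Task

A yellow sample bracket lies on the red-framed board. Take the aluminium bracket of the same shape from the blue bin, lay it flat in the open end of the tipping tray and let go; then press the tray's yellow pad down until the bracket has slid under the clear cover to the end wall, and let the tray come back level. Leave the other brackets and all the samples where they lie.

Things in the scene. Friction and masses are not known exactly. Their poses are not given: they have to be found in the camera images.
- part_angle: Loose aluminium bracket, flat in one bay of the blue bin, 0.08 to 0.17 kg. L-shaped: main bar 100 x 18 x 16 mm high along x; one arm (18 mm wide, reaching 36 mm out from the bar's edge, 16 mm high) at the +x end towards +y. Origin: underside of the bar's middle, z up. The middle 64 mm of the bar is free of arms: grip it across its 18 mm.
- part_yoke: Loose aluminium bracket, flat in one bay of the blue bin, 0.08 to 0.17 kg. U-shaped: main bar 100 x 18 x 16 mm high along x; arms (18 mm wide, reaching 36 mm out from the bar's edge, 16 mm high) at both ends, both towards +y. Origin: underside of the bar's middle, z up. The middle 64 mm of the bar is free of arms: grip it across its 18 mm.
- part_crank: Loose aluminium bracket, flat in one bay of the blue bin, 0.08 to 0.17 kg. Z-shaped: main bar 100 x 18 x 16 mm high along x; arms (18 mm wide, reaching 36 mm out from the bar's edge, 16 mm high) at the +x end towards +y and at the -x end towards -y. Origin: underside of the bar's middle, z up. The middle 64 mm of the bar is free of arms: grip it across its 18 mm.
- sample_angle: Yellow sample, same shape and size as part_angle. L-shaped: main bar 100 x 18 x 16 mm high along x; one arm (18 mm wide, reaching 36 mm out from the bar's edge, 16 mm high) at the +x end towards +y. Origin: underside of the bar's middle, z up. Lies flat on the red-framed board (then its shape is wanted) or on a grey-framed board for spare samples.
- sample_yoke: Yellow sample, same shape and size as part_yoke. U-shaped: main bar 100 x 18 x 16 mm high along x; arms (18 mm wide, reaching 36 mm out from the bar's edge, 16 mm high) at both ends, both towards +y. Origin: underside of the bar's middle, z up. Lies flat on the red-framed board (then its shape is wanted) or on a grey-framed board for spare samples.
- sample_crank: Yellow sample, same shape and size as part_crank. Z-shaped: main bar 100 x 18 x 16 mm high along x; arms (18 mm wide, reaching 36 mm out from the bar's edge, 16 mm high) at the +x end towards +y and at the -x end towards -y. Origin: underside of the bar's middle, z up. Lies flat on the red-framed board (then its shape is wanted) or on a grey-framed board for spare samples.
- order_mat: White board with a red frame, 120 x 120 x 12 mm, fixed, behind the bin; the one yellow sample on it shows the wanted shape. Origin: centre of its underside, on the bench.
- bin_rack: Open blue bin with three bays in a row along its y axis, 165 (x) x 440 (y) x 35 mm high, fixed; walls, dividers and floor 4 mm thick; bay centres at y = -0.145, 0, +0.145 m, each bay 157 x 141 mm inside. Origin: centre of its underside, on the bench. Which part is in which bay varies.
- tip_tray (a joint): Tilt of the tipping tray (green, 260 mm long, on a grey stand): 0 = level, at rest; 0.5 rad = fully tipped, covered end (near the robot) down. A spring brings it back level when let go; the pad takes about 2 to 6 N. The tray is slippery: parts begin to slide at about 0.16 to 0.24 rad.
- tray_mouth (a point): On the tray's inner floor, centre line, under the clear cover's edge and 3 mm above the hinge axis (along y); 88 mm above the bench; turns with the tray. +x: along the tray, away from the robot, to the open end. -x: the covered end, 122 mm deep to its end wall; the cover's underside is 24 mm, its top 27 mm above the floor. Inner width 116 mm.
- load_spot (a point): Centre of the tray floor's open end, 66 mm from tray_mouth along +x, same axes: the place to lay the part, bar along the tray. The open floor is 132 mm long and 116 mm wide; side walls rise 24 mm and the far end wall 15 mm above it.
- press_pad (a point): Top centre of the yellow press pad (30 mm along the tray, 70 mm across) on the cover, at the tray's end near the robot: 108 mm from the hinge axis along -x and 34 mm above it (31 mm above the floor). Pressed down it swings round the hinge: by full tilt 55 mm lower and 3 mm nearer the robot.

How it is judged (in metres and radians):
On the way, in this order (a step that is already met when the one before it is completed fails the run):
1. the bracket that matches the sample on the red-framed board lies flat and released in the open end of the level tray (((horizontal distance between sample_angle and order_mat below 0.06 m and y of part_angle in the frame of tray_mouth between -0.05 and 0.05 m and z of part_angle in the frame of tray_mouth between -0.006 and 0.008 m and x of part_angle in the frame of tray_mouth between 0.02 and 0.115 m and angle between part_angle's own z axis and vertical below 0.12 rad and contact force between the fingers and part_angle below 0.1 N and linear speed of part_angle below 0.02 m/s and value of joint tip_tray below 0.05 rad) or (horizontal distance between sample_yoke and order_mat below 0.06 m and y of part_yoke in the frame of tray_mouth between -0.05 and 0.05 m and z of part_yoke in the frame of tray_mouth between -0.006 and 0.008 m and x of part_yoke in the frame of tray_mouth between 0.02 and 0.115 m and angle between part_yoke's own z axis and vertical below 0.12 rad and contact force between the fingers and part_yoke below 0.1 N and linear speed of part_yoke below 0.02 m/s and value of joint tip_tray below 0.05 rad) or (horizontal distance between sample_crank and order_mat below 0.06 m and y of part_crank in the frame of tray_mouth between -0.05 and 0.05 m and z of part_crank in the frame of tray_mouth between -0.006 and 0.008 m and x of part_crank in the frame of tray_mouth between 0.02 and 0.115 m and angle between part_crank's own z axis and vertical below 0.12 rad and contact force between the fingers and part_crank below 0.1 N and linear speed of part_crank below 0.02 m/s and value of joint tip_tray below 0.05 rad))), for 0.2 s.
2. the tray is tipped with that bracket slid under the cover (((horizontal distance between sample_angle and order_mat below 0.06 m and y of part_angle in the frame of tray_mouth between -0.05 and 0.05 m and z of part_angle in the frame of tray_mouth between -0.006 and 0.008 m and value of joint tip_tray above 0.3 rad and x of part_angle in the frame of tray_mouth below -0.045 m) or (horizontal distance between sample_yoke and order_mat below 0.06 m and y of part_yoke in the frame of tray_mouth between -0.05 and 0.05 m and z of part_yoke in the frame of tray_mouth between -0.006 and 0.008 m and value of joint tip_tray above 0.3 rad and x of part_yoke in the frame of tray_mouth below -0.045 m) or (horizontal distance between sample_crank and order_mat below 0.06 m and y of part_crank in the frame of tray_mouth between -0.05 and 0.05 m and z of part_crank in the frame of tray_mouth between -0.006 and 0.008 m and value of joint tip_tray above 0.3 rad and x of part_crank in the frame of tray_mouth below -0.045 m))), for 0.1 s.
At the end, for the whole second after the job is handed in: The matching bracket rests in the tray under the cover, its origin at least 45 mm beyond the cover's edge; the tray is back level (tilt under 0.05 rad); the other two brackets have moved less than 40 mm and the three samples less than 25 mm (((horizontal distance between sample_angle and order_mat below 0.06 m and y of part_angle in the frame of tray_mouth between -0.05 and 0.05 m and z of part_angle in the frame of tray_mouth between -0.006 and 0.008 m and x of part_angle in the frame of tray_mouth below -0.045 m and linear speed of part_angle below 0.02 m/s and distance of each of part_yoke, part_crank from where it was at the start of the episode below 0.04 m) or (horizontal distance between sample_yoke and order_mat below 0.06 m and y of part_yoke in the frame of tray_mouth between -0.05 and 0.05 m and z of part_yoke in the frame of tray_mouth between -0.006 and 0.008 m and x of part_yoke in the frame of tray_mouth below -0.045 m and linear speed of part_yoke below 0.02 m/s and distance of each of part_angle, part_crank from where it was at the start of the episode below 0.04 m) or (horizontal distance between sample_crank and order_mat below 0.06 m and y of part_crank in the frame of tray_mouth between -0.05 and 0.05 m and z of part_crank in the frame of tray_mouth between -0.006 and 0.008 m and x of part_crank in the frame of tray_mouth below -0.045 m and linear speed of part_crank below 0.02 m/s and distance of each of part_angle, part_yoke from where it was at the start of the episode below 0.04 m)) and value of joint tip_tray below 0.05 rad and distance of each of sample_angle, sample_yoke, sample_crank from where it was at the start of the episode below 0.025 m); the robot touches nothing.
It also fails if it takes over 54 s, if anything falls off the work surface, if the arm or the gripper's body presses on something with over 40 N, if the wrist force passes 120 N, or if a joint passes its speed limit or range.

## Working session

There is one attempt and no reset: what is moved stays moved. The work goes in short steps, Python scripts to look and compute and a tool call to move; the robot and the scene stay as the last step left them, time stands still between calls to the robot, and variables do not carry over. Pictures are saved under pics/ and viewed, at most 10 in all, crops included, and the job is handed in when it is done.

Besides the shell and the picture viewer there is one more tool, called after ">>>" as a command line: name --argument value ..., lists and objects as JSON in quotes. play_rows: Moves the arm, as the interface text tells. Its arguments: {"type":"object","properties":{"steps":{"type":"array"},"grip_force":{"type":"number"}},"required":["steps"]}

```bash
mkdir -p pics; cat > h.py <<'E'
import numpy as np, cv2
from rig import r, vision
def world(cam,uv,d,cal=None):
    c=cal or vision.calibration(cam); K=np.array(c["mtx"]);T=np.array(c["extrinsics"])
    p=np.array([(uv[0]-K[0,2])/K[0,0]*d,(uv[1]-K[1,2])/K[1,1]*d,d,1]); return (T@p)[:3]
def onplane(cam,uv,z):
    a=world(cam,uv,0.0);b=world(cam,uv,1.0);return a+(b-a)*(z-a[2])/(b[2]-a[2])
def cloud(cam,reg,dep):
    v,u=np.nonzero(reg&(dep>0)); return world_many(cam,u,v,dep[v,u])
def world_many(cam,u,v,d):
    c=vision.calibration(cam); K=np.array(c["mtx"]);T=np.array(c["extrinsics"])
    P=np.stack([(u-K[0,2])/K[0,0]*d,(v-K[1,2])/K[1,1]*d,d]); return (T[:3,:3]@P).T+T[:3,3]
E
python3 - <<'E'
from h import *
np.set_printoptions(precision=1,suppress=True)
s=r.sense();print(s["clock"],s["eef_pos"],s["tcp_rot"],s["opening"])
for cam in ("top","scene"):
    im,d=vision.grab_frame(cam); cv2.imwrite(f"pics/{cam}0.png",im[:,:,::-1])
    np.save(f"pics/{cam}0d.npy",d)
    if cam=="top":
        for t in ["part_angle","part_yoke","part_crank","sample_angle","sample_yoke","sample_crank","order_mat","bin_rack"]:
            for o in vision.cut_out(cam,t)[:2]:
                P=cloud(cam,o["region"],d); 
                print(t,round(o["conf"],2),np.round(o["uv"]),len(P),np.median(P,0) if len(P) else "")
        for t in ["tray_mouth","load_spot","press_pad","bin_rack"]:
            for o in vision.landmark_of(cam,t)[:1]:
                z={"tray_mouth":88,"load_spot":88,"press_pad":119,"bin_rack":0}[t]
                print(t,round(o["conf"],2),np.round(o["uv"]),onplane(cam,o["uv"],z))
E
```

```text
0.0 [ 276.6 -559.9  230.5] [-3.1  0.   0.5] 0.9984995362643158
part_angle 0.74 [359. 221.] 327 [495.9 -85.2  20.2]
part_angle 0.35 [333. 172.] 1321 [634.3 -26.2  12.8]
part_yoke 0.78 [408. 225.] 444 [ 478.7 -225.4   20.5]
part_crank 0.73 [307. 230.] 411 [477.1  53.4  20.3]
part_crank 0.29 [332. 162.] 322 [663.4 -21.5  28.3]
sample_yoke 0.75 [289. 136.] 432 [736.5 104.   28. ]
sample_crank 0.89 [251. 136.] 440 [734.1 204.4  27.8]
order_mat 0.77 [337. 168.] 1582 [633.8 -29.2  12.8]
order_mat 0.4 [410. 227.] 369 [ 481.1 -227.    20.7]
bin_rack 0.89 [364. 229.] 9493 [477.9 -97.6   5.4]
tray_mouth 0.87 [223. 225.] [489.7 265.2  88. ]
load_spot 0.71 [224. 200.] [551.9 261.7  88. ]
press_pad 0.78 [226. 266.] [385.  248.5 119. ]
bin_rack 0.58 [357. 227.] [484.1 -84.1   0. ]
```

View pics/top0.png

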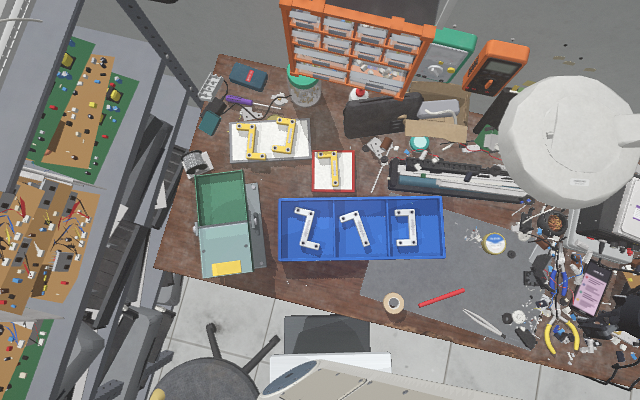

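View pics/scene0.png

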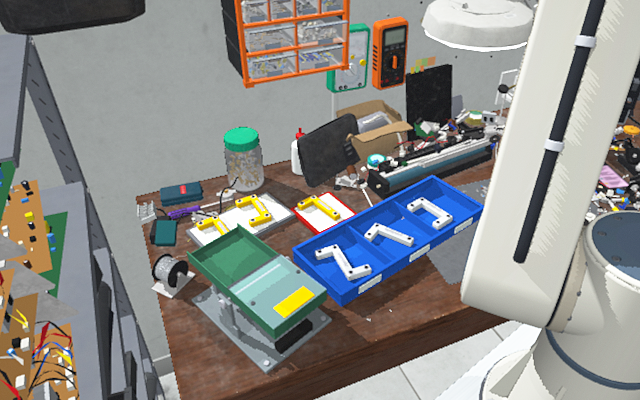

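The top view shows the sample on the red board at (332,170), which looks like an L. The bin bays hold, left to right, a Z (307,228), an L (355,230) and a U (405,227), and the tray is at (222,225). I'll zoom in and fit poses.

```bash
python3 - <<'E'
from h import *
np.set_printoptions(precision=1,suppress=True)
im=cv2.imread("pics/top0.png"); d=np.load("pics/top0d.npy")
a=cv2.resize(im[145:200,305:365],None,fx=6,fy=6,interpolation=cv2.INTER_CUBIC)
b=cv2.resize(im[195:262,330:390],None,fx=6,fy=6,interpolation=cv2.INTER_CUBIC)
h=max(a.shape[0],b.shape[0]); a=cv2.copyMakeBorder(a,0,h-a.shape[0],0,0,cv2.BORDER_CONSTANT)
cv2.imwrite("pics/crop1.png",np.hstack([a,b]))
hsv=cv2.cvtColor(im,cv2.COLOR_BGR2HSV)
m=np.zeros(d.shape,bool); m[205:252,336:376]=True
m&=(hsv[...,1]<70)&(hsv[...,2]>130)
n,l,st,_=cv2.connectedComponentsWithStats(m.astype(np.uint8)); k=1+np.argmax(st[1:,4]);m=l==k
v,u=np.nonzero(m); P=np.array([onplane("top",(x,y),20) for x,y in zip(u,v)])[:,:2]
P0=cloud("top",m,d); print(len(P),P.mean(0),np.median(P0[:,2]))
# template IoU-like fit of L (bar 100x18, arm)
from scipy.optimize import minimize
def inside(q):
    x,y=q[:,0],q[:,1]; s=lambda lo,hi,t:1/(1+np.exp(-(t-lo)/1.5))/(1+np.exp((t-hi)/1.5))
    return np.maximum(s(-50,50,x)*s(-9,9,y),s(32,50,x)*s(-9,45,y))
g=P.mean(0)+np.stack(np.meshgrid(np.arange(-80,81,3.),np.arange(-80,81,3.)),-1).reshape(-1,2)
c=vision.calibration("top");K=np.array(c["mtx"]);T=np.linalg.inv(np.array(c["extrinsics"]))
G=np.c_[g,np.full(len(g),20.),np.ones(len(g))]@T.T
uv=G[:,:2]/G[:,2:3]*[K[0,0],K[1,1]]+[K[0,2],K[1,2]]
w=cv2.remap(m.astype(np.float32),uv[:,0].astype(np.float32).reshape(-1,1),uv[:,1].astype(np.float32).reshape(-1,1),cv2.INTER_LINEAR).ravel()
best=None
def cost(p):
    e=g-p[:2];C,S=np.cos(p[2]),np.sin(p[2]); q=np.c_[C*e[:,0]+S*e[:,1],-S*e[:,0]+C*e[:,1]]
    return ((inside(q)-w)**2).sum()/w.sum()
for t in np.arange(-3,3.2,.4):
    o=minimize(cost,[*P.mean(0),t],method="Nelder-Mead",options=dict(initial_simplex=[[*P.mean(0),t],[*(P.mean(0)+[15,0]),t],[*(P.mean(0)+[0,15]),t],[*P.mean(0),t+.3]]))
    if best is None or o.fun<best.fun: best=o
print("part_angle",best.x,best.fun)
# tray: green-ish high points
u0,v0=np.meshgrid(np.arange(185,262),np.arange(160,285))
W=world_many("top",u0.ravel(),v0.ravel(),d[160:285,185:262].ravel())
ye=(hsv[160:285,185:262]); y=((ye[...,0]>20)&(ye[...,0]<35)&(ye[...,1]>120)).ravel()&(W[:,2]>100)
print("pad",W[y].mean(0),W[y].min(0),W[y].max(0))
gr=((ye[...,0]>55)&(ye[...,0]<95)&(ye[...,1]>50)).ravel()&(W[:,2]>75)
R=cv2.minAreaRect(W[gr][:,:2].astype(np.float32));print("tray rect",R)
f=gr&(W[:,2]<95);print(np.median(W[f],0))
E
```

```text
326 [486.5 -81.1] 20.181753832365075
part_angle [478.8 -91.    0.3] 0.055200468896872454
pad [381.8 246.9 122.3] [365.   21.7 114.2] [ 397.6  282.5 1129.9]
tray rect ((478.1007385253906, 206.4012451171875), (373.90179443359375, 173.72048950195312), 38.72148132324219)
[557.5 270.2  88.5]
```

View pics/crop1.png

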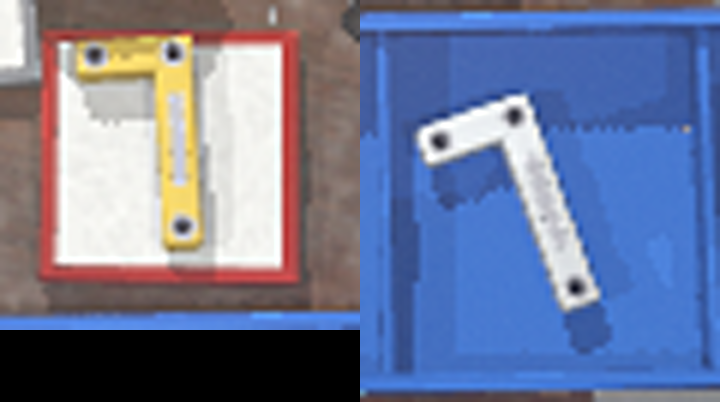

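The sample is an L, so I want part_angle in the middle bay, at about (479,-91). Next I'll work out the approach move.

```bash
cat >> h.py <<'E'
def go(x,y,z,yaw):
    "deltas (cm, tool axes) and yaw for tool-down target"
    from scipy.spatial.transform import Rotation as Ro
    s=r.sense(); R=Ro.from_euler("xyz",s["tcp_rot"]); dp=R.inv().apply(np.array([x,y,z])-s["eef_pos"])/10
    T=Ro.from_euler("xyz",[np.pi,0,yaw]); rv=(R.inv()*T).as_rotvec()
    print("at",np.round(s["eef_pos"],1),np.round(s["tcp_rot"],3),"j6",round(s["qpos"][5],2),"t",s["clock"],"-> delta",np.round(dp,2),"rotvec",np.round(rv,3))
E
python3 - <<'E'
from h import *
im=cv2.imread("pics/top0.png"); d=np.load("pics/top0d.npy"); hsv=cv2.cvtColor(im,cv2.COLOR_BGR2HSV)
go(479,-91,180,0.3)
m=np.zeros(d.shape,bool);m[165:230,190:250]=True
m&=(hsv[...,0]>60)&(hsv[...,0]<92)&(hsv[...,1]>60)
W=cloud("top",m,d);W=W[(W[:,2]>80)&(W[:,2]<95)]
H,xe,ye=np.histogram2d(W[:,0],W[:,1],bins=[range(480,640,10),range(180,340,10)])
for x in range(500,630,15):
    q=W[(W[:,0]>=x)&(W[:,0]<x+15)]; print(x,len(q),q[:,1].min().round() if len(q) else "",q[:,1].max().round() if len(q) else "")
E
```

```text
at [ 276.8 -560.4  231.3] [3.142 0.    0.459] j6 -0.0 t 0.7 -> delta [ 38.92 -33.13   5.13] rotvec [0.    0.    0.159]
500 255 208.0 321.0
515 260 208.0 323.0
530 261 211.0 325.0
545 257 211.0 326.0
560 256 213.0 327.0
575 254 216.0 328.0
590 248 217.0 330.0
605 233 219.0 332.0
620 30 220.0 264.0
```

>>> play_rows --steps '[{"delta_pos": [4.9, -4.1, 0], "yaw": 0.02, "jaw": 60}, {"delta_pos": [9.7, -8.3, 0], "yaw": 0.04, "jaw": 60}, {"delta_pos": [14.6, -12.4, 0], "yaw": 0.06, "jaw": 60}, {"delta_pos": [19.5, -16.6, 0], "yaw": 0.08, "jaw": 60}, {"delta_pos": [24.3, -20.7, 1], "yaw": 0.1, "jaw": 60}, {"delta_pos": [29.2, -24.8, 2], "yaw": 0.12, "jaw": 60}, {"delta_pos": [34, -29, 3], "yaw": 0.14, "jaw": 60}, {"delta_pos": [37, -31.5, 4], "yaw": 0.159, "jaw": 60}]'

```text
clock: 1.5
eef_pos: [435.0, -192.8, 206.5]
tcp_rot: [3.141, -0.001, 0.299]
contact_force: [0.4, -0.9, -0.2]
opening: 0.598
grasp_force: 0.0
```

```bash
python3 - <<'E'
from h import *
im,d=vision.grab_frame("wrist"); cv2.imwrite("pics/w1.png",im[:,:,::-1]); np.save("pics/w1d.npy",d)
np.set_printoptions(precision=1,suppress=True)
for o in vision.cut_out("wrist","part_angle")[:2]:
    P=cloud("wrist",o["region"],d);P=P[(P[:,2]>15)&(P[:,2]<26)]
    print(o["conf"],len(P),P.mean(0)); 
    R=cv2.minAreaRect(P[:,:2].astype(np.float32));print(R,cv2.boxPoints(R))
    np.save("pics/pa.npy",P)
for o in vision.landmark_of("wrist","part_angle")[:1]: print(o["conf"],onplane("wrist",o["uv"],4))
go(479,-91,120,.3)
E
```

```text
0.91 2535 [490.5 -76.6  18.7]
((474.88079833984375, -71.0642318725586), (100.18235778808594, 53.695587158203125), 19.15723991394043) [[ 418.8  -62.1]
 [ 436.4 -112.9]
 [ 531.   -80. ]
 [ 513.4  -29.3]]
0.65 [482.8 -90.7   4. ]
at [ 435.  -192.   205.9] [-3.1  0.   0.3] j6 0.85 t 1.65 -> delta [ 7.2 -8.3  8.6] rotvec [-0.  0.  0.]
```

View pics/w1.png

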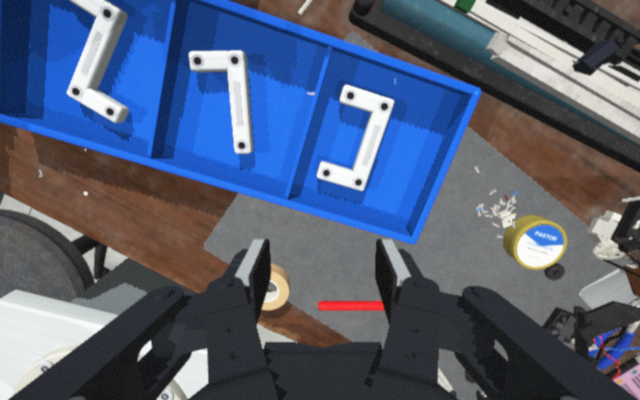

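>>> play_rows --steps '[{"delta_pos": [2.5, -3, 2], "yaw": -0.02, "jaw": 60}, {"delta_pos": [5, -6, 5], "yaw": -0.035, "jaw": 60}, {"delta_pos": [7.3, -8.55, 8], "yaw": -0.035, "jaw": 60}, {"delta_pos": [7.3, -8.55, 12], "yaw": -0.035, "jaw": 60}, {"delta_pos": [7.3, -8.55, 15], "yaw": -0.035, "jaw": 60}, {"delta_pos": [7.3, -8.55, 17], "yaw": -0.035, "jaw": 60}, {"delta_pos": [7.3, -8.55, 18.5], "yaw": -0.035, "jaw": 60}, {"delta_pos": [7.3, -8.55, 19.8], "yaw": -0.035, "jaw": 60}]'

```text
clock: 2.45
eef_pos: [478.8, -92.5, 7.3]
tcp_rot: [3.142, 0.0, 0.334]
contact_force: [0.0, 0.1, 0.1]
opening: 0.6
grasp_force: 0.0
```

>>> play_rows --steps '[{"delta_pos": [0, 0, 0.1], "yaw": 0, "jaw": 40}, {"delta_pos": [0, 0, 0.1], "yaw": 0, "jaw": 25}, {"delta_pos": [0, 0, 0.1], "yaw": 0, "jaw": 10}, {"delta_pos": [0, 0, 0.1], "yaw": 0, "jaw": 10}, {"delta_pos": [0, 0, 0.1], "yaw": 0, "jaw": 10}, {"delta_pos": [0, 0, 0.1], "yaw": 0, "jaw": 10}, {"delta_pos": [0, 0, 0.1], "yaw": 0, "jaw": 10}, {"delta_pos": [0, 0, 0.1], "yaw": 0, "jaw": 10}]' --grip_force 50

```text
clock: 3.25
eef_pos: [479.3, -91.4, 7.8]
tcp_rot: [3.141, -0.001, 0.335]
contact_force: [-0.5, -0.7, 6.3]
opening: 0.196
grasp_force: 50.7
```

>>> play_rows --steps '[{"delta_pos": [0, 0, -4], "yaw": 0, "jaw": 10}, {"delta_pos": [0, 0, -8.5], "yaw": 0, "jaw": 10}, {"delta_pos": [0, 0, -13], "yaw": 0, "jaw": 10}, {"delta_pos": [1.5, -2.5, -16], "yaw": 0, "jaw": 10}, {"delta_pos": [3.5, -6, -19], "yaw": 0.04, "jaw": 10}, {"delta_pos": [6, -10, -20], "yaw": 0.09, "jaw": 10}, {"delta_pos": [8.5, -14, -20], "yaw": 0.13, "jaw": 10}, {"delta_pos": [9.5, -16, -20], "yaw": 0.15, "jaw": 10}]'

```text
clock: 4.05
eef_pos: [516.9, 94.4, 208.1]
tcp_rot: [-3.141, -0.002, 0.185]
contact_force: [1.0, -1.3, -1.1]
opening: 0.19
grasp_force: 49.8
```

```bash
python3 - <<'E'
from h import *
np.set_printoptions(precision=1,suppress=True)
im,d=vision.grab_frame("wrist"); cv2.imwrite("pics/w2.png",im[:,:,::-1]); np.save("pics/w2d.npy",d)
for t,z in [("tray_mouth",88),("load_spot",88),("press_pad",119)]:
    for o in vision.landmark_of("wrist",t)[:1]: print(t,o["conf"],o["uv"],onplane("wrist",o["uv"],z))
for o in vision.cut_out("wrist","part_angle")[:1]: print(o["conf"],o["uv"],cloud("wrist",o["region"],d).mean(0))
s=r.sense();print(s["eef_pos"],s["opening"],s["grasp_force"])
go(554,269,200,.11)
E
```

```text
tray_mouth 0.88 [124.3, 185.6] [490.5 261.9  88. ]
load_spot 0.91 [117.4, 108.6] [553.6 266.3  88. ]
press_pad 0.72 [117.5, 316.3] [382.9 244.8 119. ]
0.61 [311.7, 196.8] [534.8 102.5 218.3]
[515.5  90.6 206.9] 0.19848248716776823 49.78156328201294
at [515.5  90.6 206.9] [3.1 0.  0.2] j6 1.56 t 4.3 -> delta [  7.1 -16.8   0.7] rotvec [0.  0.  0.1]
```

View pics/w2.png

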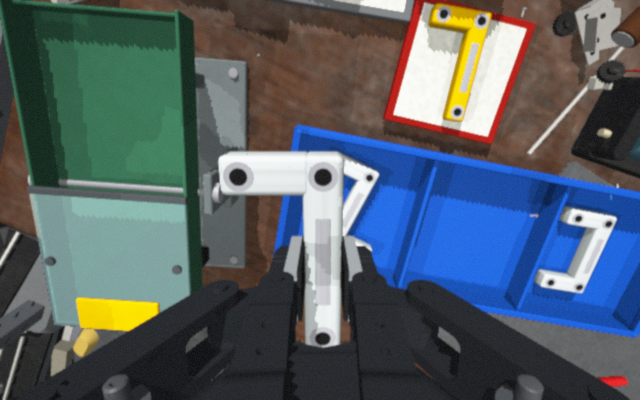

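The wrist view shows the L held squarely, with its bar at columns 305–340, and the tray ahead at the left: mouth at (124,186), load spot at (117,109).

>>> play_rows --steps '[{"delta_pos": [2, -4.5, 0], "yaw": 0.03, "jaw": 10}, {"delta_pos": [4, -9, 0], "yaw": 0.05, "jaw": 10}, {"delta_pos": [6, -13, 2], "yaw": 0.075, "jaw": 10}, {"delta_pos": [6.9, -15.3, 4], "yaw": 0.075, "jaw": 10}, {"delta_pos": [6.9, -15.3, 6], "yaw": 0.075, "jaw": 10}, {"delta_pos": [6.9, -15.3, 6.5], "yaw": 0.075, "jaw": 10}, {"delta_pos": [6.9, -15.3, 6.5], "yaw": 0.075, "jaw": 10}, {"delta_pos": [6.9, -15.3, 6.5], "yaw": 0.075, "jaw": 10}]'

```text
clock: 5.1
eef_pos: [556.3, 253.1, 143.0]
tcp_rot: [-3.141, -0.001, 0.108]
contact_force: [-0.3, -0.5, -1.4]
opening: 0.194
grasp_force: 49.8
```

```bash
python3 - <<'E'
from h import *
np.set_printoptions(precision=1,suppress=True)
im,d=vision.grab_frame("wrist"); cv2.imwrite("pics/w3.png",im[:,:,::-1])
for t,z in [("tray_mouth",88),("load_spot",88)]:
    for o in vision.landmark_of("wrist",t)[:1]: print(t,o["conf"],onplane("wrist",o["uv"],z))
go(555.5,253.5,93,.11)
E
```

```text
tray_mouth 0.62 [492.1 262.3  88. ]
load_spot 0.78 [556.8 268.1  88. ]
at [556.4 253.7 143.4] [-3.1 -0.   0.1] j6 1.89 t 5.25 -> delta [-0.1  0.   5. ] rotvec [-0. -0. -0.]
```

View pics/w3.png

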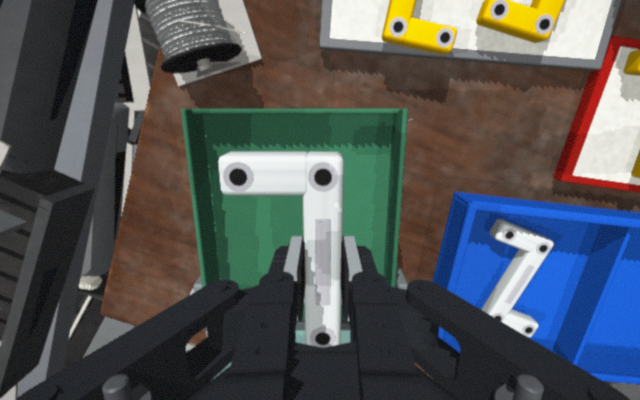

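The bracket (220–345, 152–350) hangs centred and parallel over the open green floor (190–405, 110–300). Lowering it now.

>>> play_rows --steps '[{"delta_pos": [0, 0, 1.5], "yaw": 0, "jaw": 10}, {"delta_pos": [0, 0, 3], "yaw": 0, "jaw": 10}, {"delta_pos": [0, 0, 4], "yaw": 0, "jaw": 10}, {"delta_pos": [0, 0, 4.4], "yaw": 0, "jaw": 10}, {"delta_pos": [0, 0, 4.7], "yaw": 0, "jaw": 10}, {"delta_pos": [0, 0, 4.9], "yaw": 0, "jaw": 10}, {"delta_pos": [0, 0, 5.0], "yaw": 0, "jaw": 10}, {"delta_pos": [0, 0, 5.0], "yaw": 0, "jaw": 10}]'

```text
clock: 6.05
eef_pos: [555.9, 254.2, 92.3]
tcp_rot: [-3.141, -0.0, 0.11]
contact_force: [0.3, -0.1, -0.9]
opening: 0.196
grasp_force: 49.8
```

>>> play_rows --steps '[{"delta_pos": [0, 0, 0.05], "yaw": 0, "jaw": 10}, {"delta_pos": [0, 0, 0.1], "yaw": 0, "jaw": 10}, {"delta_pos": [0, 0, 0.15], "yaw": 0, "jaw": 10}, {"delta_pos": [0, 0, 0.15], "yaw": 0, "jaw": 10}, {"delta_pos": [0, 0, 0.15], "yaw": 0, "jaw": 10}, {"delta_pos": [0, 0, 0.15], "yaw": 0, "jaw": 10}, {"delta_pos": [0, 0, 0.15], "yaw": 0, "jaw": 10}, {"delta_pos": [0, 0, 0.15], "yaw": 0, "jaw": 10}]'

```text
clock: 6.85
eef_pos: [556.0, 254.3, 91.6]
tcp_rot: [-3.141, -0.001, 0.11]
contact_force: [-2.1, -1.0, 7.4]
opening: 0.198
grasp_force: 50.8
```

Contact at 7 N, so the bracket is on the floor. I'll release it and lift.

>>> play_rows --steps '[{"delta_pos": [0, 0, 0], "yaw": 0, "jaw": 25}, {"delta_pos": [0, 0, 0], "yaw": 0, "jaw": 35}, {"delta_pos": [0, 0, 0], "yaw": 0, "jaw": 42}, {"delta_pos": [0, 0, 0], "yaw": 0, "jaw": 42}, {"delta_pos": [0, 0, -1], "yaw": 0, "jaw": 42}, {"delta_pos": [0, 0, -3], "yaw": 0, "jaw": 42}, {"delta_pos": [0, 0, -6], "yaw": 0, "jaw": 42}, {"delta_pos": [0, 0, -9], "yaw": 0, "jaw": 42}]'

```text
clock: 7.65
eef_pos: [555.5, 254.0, 182.0]
tcp_rot: [3.141, 0.001, 0.11]
contact_force: [0.2, 0.2, -0.5]
opening: 0.417
grasp_force: 0.0
```

```bash
python3 - <<'E'
from h import *
np.set_printoptions(precision=1,suppress=True)
im,d=vision.grab_frame("wrist"); cv2.imwrite("pics/w4.png",im[:,:,::-1])
for o in vision.cut_out("wrist","part_angle")[:1]:
    P=cloud("wrist",o["region"],d); print(o["conf"],P.mean(0),np.percentile(P[:,2],[5,50,95]))
go(382.5,246,200,.11)
E
```

```text
0.79 [575.4 265.4 106.5] [ 99.3 107.4 108.7]
at [558.2 255.2 185.7] [-3.1 -0.   0.1] j6 1.89 t 7.75 -> delta [-17.6  -1.   -1.6] rotvec [-0. -0. -0.]
```

View pics/w4.png

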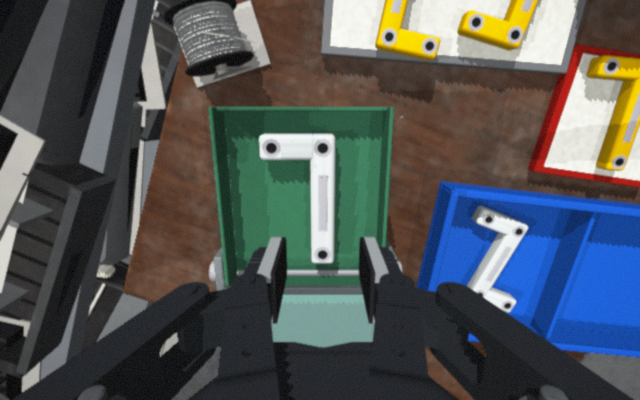

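The bracket lies flat, parallel and clear of the walls (260–335, 133–262). Moving over the pad with the fingers shut.

>>> play_rows --steps '[{"delta_pos": [-3.5, -0.2, 0], "yaw": 0, "jaw": 0}, {"delta_pos": [-8, -0.4, 0], "yaw": 0, "jaw": 0}, {"delta_pos": [-12.5, -0.6, 0], "yaw": 0, "jaw": 0}, {"delta_pos": [-16, -0.8, 0], "yaw": 0, "jaw": 0}, {"delta_pos": [-17.6, -0.8, 1], "yaw": 0, "jaw": 0}, {"delta_pos": [-17.6, -0.8, 3], "yaw": 0, "jaw": 0}, {"delta_pos": [-17.6, -0.8, 4.5], "yaw": 0, "jaw": 0}, {"delta_pos": [-17.6, -0.8, 4.5], "yaw": 0, "jaw": 0}]'

```text
clock: 8.55
eef_pos: [378.5, 242.0, 134.2]
tcp_rot: [3.14, 0.003, 0.11]
contact_force: [0.0, 0.6, 1.1]
opening: 0.001
grasp_force: 0.0
```

```bash
python3 -c "
from h import *
go(382,246,119,.11)"
```

```text
at [378.5 242.  134.2] [3.14e+00 3.00e-03 1.10e-01] j6 2.03 t 8.55 -> delta [ 0.39 -0.36  1.52] rotvec [0.001 0.003 0.   ]
```

>>> play_rows --steps '[{"delta_pos": [0.2, -0.3, 0.7], "yaw": 0, "jaw": 0}, {"delta_pos": [0.3, -0.3, 1.5], "yaw": 0, "jaw": 0}, {"delta_pos": [0.3, -0.3, 2.3], "yaw": 0, "jaw": 0}, {"delta_pos": [0.3, -0.3, 3.1], "yaw": 0, "jaw": 0}, {"delta_pos": [0.2, -0.3, 3.9], "yaw": 0, "jaw": 0}, {"delta_pos": [0.2, -0.3, 4.7], "yaw": 0, "jaw": 0}, {"delta_pos": [0.1, -0.3, 5.5], "yaw": 0, "jaw": 0}, {"delta_pos": [0, -0.3, 6.3], "yaw": 0, "jaw": 0}]'

```text
clock: 9.35
eef_pos: [380.0, 245.9, 72.1]
tcp_rot: [-3.141, -0.001, 0.11]
contact_force: [-0.3, -0.2, 4.5]
opening: 0.002
grasp_force: 2.0
```

>>> play_rows --steps '[{"delta_pos": [0, 0, 0], "yaw": 0, "jaw": 0}, {"delta_pos": [0, 0, 0], "yaw": 0, "jaw": 0}, {"delta_pos": [0, 0, 0], "yaw": 0, "jaw": 0}, {"delta_pos": [0, 0, 0], "yaw": 0, "jaw": 0}, {"delta_pos": [0, 0, 0], "yaw": 0, "jaw": 0}, {"delta_pos": [0, 0, 0], "yaw": 0, "jaw": 0}, {"delta_pos": [0, 0, 0], "yaw": 0, "jaw": 0}, {"delta_pos": [0, 0, 0], "yaw": 0, "jaw": 0}]'

```text
clock: 10.15
eef_pos: [379.5, 245.7, 72.7]
tcp_rot: [3.142, 0.0, 0.11]
contact_force: [-2.6, -0.5, 2.1]
opening: -0.004
grasp_force: 1.8
```

```bash
python3 - <<'E'
from h import *
np.set_printoptions(precision=1,suppress=True)
s=r.sense();print(s["clock"],s["eef_pos"],s["contact_force"])
im,d=vision.grab_frame("scene"); cv2.imwrite("pics/s5.png",cv2.resize(im[200:380,160:360,::-1],None,fx=3,fy=3))
E
```

```text
10.15 [379.5 245.7  72.7] [-2.6 -0.5  2.1]
```

View pics/s5.png

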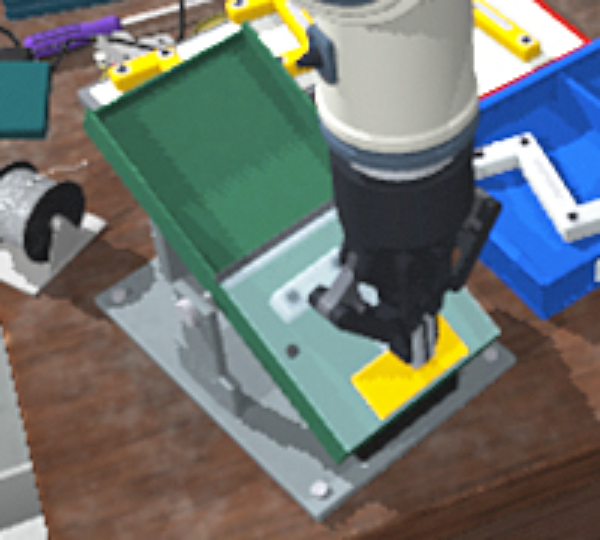

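The tray is tipped and the bracket shows under the cover at about (310,285). I'll raise slowly and let the tray level.

>>> play_rows --steps '[{"delta_pos": [0.1, 0, -0.7], "yaw": 0, "jaw": 0}, {"delta_pos": [0.1, 0, -1.4], "yaw": 0, "jaw": 0}, {"delta_pos": [0.2, 0, -2.1], "yaw": 0, "jaw": 0}, {"delta_pos": [0.2, 0, -2.8], "yaw": 0, "jaw": 0}, {"delta_pos": [0.3, 0, -3.5], "yaw": 0, "jaw": 0}, {"delta_pos": [0.3, 0, -4.1], "yaw": 0, "jaw": 0}, {"delta_pos": [0.3, 0, -4.6], "yaw": 0, "jaw": 0}, {"delta_pos": [0.3, 0, -5.1], "yaw": 0, "jaw": 0}]'

```text
clock: 11.0
eef_pos: [382.4, 246.0, 124.0]
tcp_rot: [3.142, 0.0, 0.11]
contact_force: [-0.1, -0.4, 0.6]
opening: -0.001
grasp_force: 0.0
```

>>> play_rows --steps '[{"delta_pos": [0, 0, -2], "yaw": 0, "jaw": 0}, {"delta_pos": [0, 0, -5], "yaw": 0, "jaw": 0}, {"delta_pos": [0, 1, -9], "yaw": 0, "jaw": 0}, {"delta_pos": [0, 4, -12], "yaw": 0, "jaw": 0}, {"delta_pos": [0, 8, -13], "yaw": 0, "jaw": 0}, {"delta_pos": [0, 12, -13], "yaw": 0, "jaw": 0}, {"delta_pos": [0, 16, -13], "yaw": 0, "jaw": 0}, {"delta_pos": [0, 18, -13], "yaw": 0, "jaw": 0}]'

```text
clock: 11.8
eef_pos: [401.8, 64.8, 253.8]
tcp_rot: [3.141, 0.0, 0.109]
contact_force: [0.5, -1.7, -0.3]
opening: 0.003
grasp_force: 0.0
```

```bash
python3 - <<'E'
from h import *
np.set_printoptions(precision=1,suppress=True)
s=r.sense();print(s["clock"],s["eef_pos"],s["contact_force"])
im,d=vision.grab_frame("top"); cv2.imwrite("pics/t6.png",cv2.resize(im[155:290,180:340,::-1],None,fx=4,fy=4))
for o in vision.cut_out("top","part_angle")[:2]: print(o["conf"],o["uv"],onplane("top",o["uv"],104))
for o in vision.landmark_of("top","press_pad")[:1]: print(onplane("top",o["uv"],119),d[int(o["uv"][1]),int(o["uv"][0])],world("top",o["uv"],d[int(o["uv"][1]),int(o["uv"][0])]))
E
```

```text
11.8 [401.8  64.8 253.8] [ 0.5 -1.7 -0.3]
[392.2 246.2 119. ] 994.8945 [392.2 246.2 119.1]
```

View pics/t6.png

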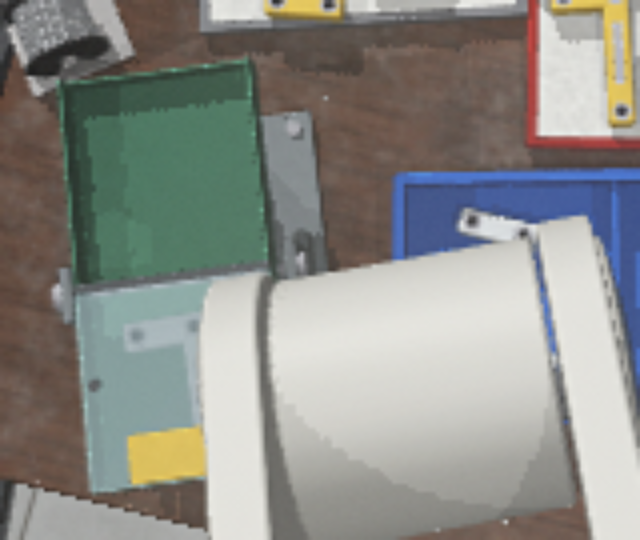

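The bracket is fully under the cover, with its arm's edge about 22 mm in, so the origin is at about −72 mm. The pad is back at 119 mm, so the tray is level. Handing in.

```bash
python3 -c "
from rig import r
print(r.sign_off())"
```

```text
the job is handed in; nothing more can be done
None
```

I laid the L-shaped bracket (part_angle), which matches the sample on the red-framed board, in the tray and tipped it under the cover to the end wall; the tray is back level and the job is handed in at about 12 s, though the sign-off returned no verdict.

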